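Empty the sketch box's lid and hold it on its balance point

ROBOT

A 6-joint arm with a two-finger parallel gripper is mounted at the origin on the work surface. World frame = base frame: x ahead of the robot, y to its left, z up, the work surface at z = 0. Lengths are in m, angles in rad, forces in N, time in s.
With the tool pointing down it reaches from about 0.25 to 0.725 m from the base axis. Payload 9.7 kg.
Tool frame: the origin (TCP) lies midway between the tips of the shut fingers; the grasp point (between the pads) lies 19 mm behind it; z points along the fingers, y is the line along which they close (so a half turn about z gives the same grasp; the last joint's range is limited). The gripper opens to 85 mm and grips with 20 to 120 N. Pads are 22 mm wide; open, the fingers measure 114 mm over their backs; the gripper's body (76 mm by 85 mm) begins 54 mm behind the grasp point. The pads swing forward as they close: fully open they stand 13 mm farther back than shut.
Start: joints at [1.333, 0.087, 0.176, 1.66, 0, 1.571], TCP at [0.13, 0.535, 0.231] pointing down, gripper open.
Joint ranges: [-3.13, 3.13], [-0.85, 1.81], [-1.15, 1.24], [-2.2, 2.28], [-1.44, 1.52], [-3.14, 3.14]. Speed limits (rad/s): [2.22, 2.22, 2.57, 3.14, 3.14, 3.14].

INTERFACE

Orientations are given as a unit quaternion [w, x, y, z].
In Python, from plant import sense, grab_frame, ticket gives the robot as it stands.
- The arm moves only by the tool carry_out, never from a script. Its arguments are lists of equal length, an entry for each row: "linear": the shift along the tool's x, y, z in cm, a list of three; "twist": the turn, a rotation vector about the tool's x, y, z in degrees, a list of three; "grip": the opening, from -1 (shut) to 1 (fully open). A call has 1 to 8 rows; each row is the pose to reach, as a shift and turn from the pose commanded when the call began, along the tool's axes at that moment; what a row does not reach only later rows make up. A row lasts 1/10 s, in which the tool goes at most 50 mm and 8.59 degrees, less where a joint would pass 70% of its speed; a pose out of reach is approached as far as the arm can. A call with a gripper value outside its range is refused whole. The fingers move at their own pace and stop on an object; "squeeze" is the grip in N (left out, the last holds). Time passes only in rows, so rows that repeat a pose let the fingers close. It gives the time, the measured TCP pose, the force, the opening and the grip force at its end, in the units of the state.
- sense(): the state, without advancing time (a new reading comes with each control period).
- grab_frame(name): name is "scene" or "top" or "wrist"; returns a dict with "img" (480x640x3 uint8, red, green, blue), "fx", "fy", "cx", "cy" (pixels), "D" ([k1, k2, p1, p2, k3] as OpenCV has them; the pictures are not rectified), "eye" and "rotation" of the camera in the world; the wrist camera has in their place "hand_eye" (4x4, takes a point from camera to tool coordinates, whose origin is the TCP and whose axes are the flange's). Camera axes: x right, y up, looking along -z (the intrinsics and any distortion apply to the point x, -y, -z); pixel columns grow to the right and rows downward; lengths in m; the calibration is good to about 2 mm. A picture is of the moment at which its call begins: read the wrist's pose just before it. There is no depth.
- ticket.finish_job(): hands the job in; it is judged then, once.
The state is a dict: "t": time; "joint_pos": joint angles; "qvel": joint speeds; "effort": joint torques, N m; "tcp_pos": TCP position; "tool_rot": TCP orientation; "force": force on the tool from outside, world axes, zero at the start; "torque": the same for the moment, N m; "gripper_width": finger opening in m; "grip_force": force on a finger pad.
Only numpy, scipy, OpenCV 4.12 (cv2) and the standard library are available. Lean on these libraries where they do the work, as an engineer would, in place of code of your own. Each camera call takes 0.05 s, during which the arm holds its last target. There are 200 camera calls.

TASK

The lid stay has come off the sketch box and I am about to screw it back on. Draw the painted panel up out of the grooves in the open lid and stand it gently in the empty bay of the drying rack; then swing the lid forward off its hinge stops to its balance point, where it would fall neither way, and finish while still holding the lid there in the gripper so that I can fit the stay. Do not let the lid go over and fall shut, and leave the other things on the bench and the dry panel in the rack as they are.

Things in the scene. Friction and masses are not known exactly. Their poses are not given: they have to be found in the camera images.
- lid (a joint): Hinge angle of the lid (rad), growing as it swings forward over the box. 0: leaning back 0.26 rad (15 degrees) past upright on its stop hinges, as at the start; 0.26: upright; 0.515: balance point of the empty lid (leaning forward 0.255 rad, 14.6 degrees); 1.83: shut. Slight hinge friction (0.015 N m): let go away from balance, it falls back on its stops or shut. Lid 0.34 kg.
- lid_hinge (a point): Middle of the hinge line, on the lid, 55 mm above the bench. z: up the lid to its free edge; x: out of its inner side; y: hinge line; at joint 0 z leans back 0.26 rad. Walnut lid 225 (y) x 145 mm (z): 8 mm board at x -26 to -18 mm; side rails out to x = 0 with 11 mm grooves (x -18 to -7) for the panel, which stands on a 14 mm rail along the hinge; no rail at the free edge.
- lid_edge (a point): Middle of the lid's free edge, mid-thickness of its 8 mm board, 145 mm from the hinge line; axes as lid_hinge. Here a thumb notch 70 mm wide (35 mm each way) and 37 mm deep is cut through the board, so that the panel can be pinched; beside it the bare board runs on to 82 mm each way, then the rails. Hold the lid by pinching the board beside the notch across its thickness.
- box: The open walnut sketch box, fixed, 165 (x) x 225 (y) x 55 mm high, pots of colour in it. Origin: centre of its underside; x from the hinge side to the front, z up. The hinged, open lid is on its -x side, nearest the robot.
- panel: The wet plywood panel, 178 (y) x 127 (z) x 8 mm thick (x), 0.125 kg, standing loosely in the lid's grooves (3 mm play), two red figures painted on it below a bare 27 mm margin along its top. Origin: middle of its bottom edge; z up the panel, x out of the painted face. Its top edge lies 4 mm below the lid's free edge. It slides out along its z.
- rack: Wooden drying rack, fixed: base 150 (x) x 170 (y) x 14 mm high, origin at the centre of its underside, z up. Two bays along its y, at x = -40 mm (empty, nearest the robot) and +40 mm (holds the dry panel). Each has splayed peg pairs at y = -55 and +55 mm, reaching 70 mm above the bench; bay 15 mm wide at the base, 27 mm at the peg tips.
- free_bay (a point): Middle of the floor of the empty bay, on top of the rack's base, 14 mm above the bench; axes as the rack's: the panel stands along y, painted face to x or -x.
- dry_panel: A dry panel of the same size with five colour patches on blue, standing in the rack's other bay; leave it. Origin: middle of its bottom edge.
- nutcracker: A painted turned-wood figure, 64 mm across, 148 mm tall, standing beside the work; leave it. Origin: centre of its underside.
- paint_jar: A small jar with a red cap, 52 mm across, 65 mm tall; leave it. Origin: centre of its underside.
- stay: The brass lid stay that came off, 128 x 18 x 7 mm, lying on the bench on the robot's side of the work; leave it. Origin: centre of its underside.
There are look-alikes about, which are no part of the job. Leave any green or orange look-alike of the panel alone.

How it is judged:
On the way, in this order (a step that is already met when the one before it is completed fails the run):
1. the panel is drawn up clear of the lid's grooves while the lid still leans back (z of panel in the frame of lid_hinge above 0.147 m and value of joint lid below 0.25 rad), for 0.1 s.
2. the panel stands in the empty bay of the rack, let go and at rest, the lid still back (x of panel in the frame of free_bay between -0.013 and 0.013 m and y of panel in the frame of free_bay between -0.04 and 0.04 m and z of panel in the frame of free_bay between -0.008 and 0.008 m and angle between panel's own z axis and vertical below 0.35 rad and angle between the y axis of panel and the y axis of free_bay, either way round below 0.25 rad and contact force between panel and the fingers below 0.1 N and linear speed of panel below 0.03 m/s and value of joint lid below 0.25 rad), for 0.2 s.
At the end, for the whole second after the job is handed in: The lid stands still within 0.07 rad (4 degrees) of its balance point (joint 0.445 to 0.585) and the fingers still hold it (over 1 N); the panel stands in the empty bay on the rack's floor, within 13 mm across and 40 mm along, tilted less than 20 degrees, untouched and at rest (value of joint lid between 0.445 and 0.585 rad and velocity of joint lid between -0.05 and 0.05 rad/s and contact force between lid and the fingers above 1 N and x of panel in the frame of free_bay between -0.013 and 0.013 m and y of panel in the frame of free_bay between -0.04 and 0.04 m and z of panel in the frame of free_bay between -0.008 and 0.008 m and angle between panel's own z axis and vertical below 0.35 rad and angle between the y axis of panel and the y axis of free_bay, either way round below 0.25 rad and contact force between panel and the fingers below 0.1 N and linear speed of panel below 0.03 m/s); the arm keeps its last pose, push and grip.
It fails at once if the lid goes over and falls towards shut (value of joint lid above 1.1 rad).
It fails at once if the panel is let fall into the rack (falling free at over 0.5 m/s, as from more than 13 mm) (horizontal distance between panel and free_bay below 0.05 m and z of panel in the frame of free_bay below 0.08 m and linear speed of panel above 0.5 m/s and contact force between panel and the fingers below 0.1 N).
It fails at once if the dry panel is disturbed by more than 20 mm or 20 degrees of lean (distance of dry_panel from where it was at the start of the episode above 0.02 m or angle between dry_panel's own z axis and vertical above 0.35 rad).
It fails at once if a bystander is moved by more than 25 mm (distance of any of nutcracker, paint_jar, stay from where it was at the start of the episode above 0.025 m).
It also fails if it takes over 58 s, if anything falls off the work surface, if the arm or the gripper's body presses on something with over 40 N, if the wrist force passes 120 N, or if a joint passes its speed limit or range.

## Working session

There is one attempt and no reset: what is moved stays moved. The work goes in short steps, Python scripts to look and compute and a tool call to move; the robot and the scene stay as the last step left them, time stands still between calls to the robot, and variables do not carry over. Pictures are saved under pics/ and viewed, at most 10 in all, crops included, and the job is handed in when it is done.

Besides the shell and the picture viewer there is one more tool, called after "Call:" as name(argument=value, ...), one argument or row to a line, values as JSON. carry_out: Moves the arm, as the interface text tells. Its arguments: {"type":"object","properties":{"linear":{"type":"array","items":{"type":"array","items":{"type":"number"}}},"twist":{"type":"array","items":{"type":"array","items":{"type":"number"}}},"grip":{"type":"array","items":{"type":"number"}},"squeeze":{"type":"number"}},"required":["linear","twist","grip"]}

```bash
mkdir -p pics; ls
python3 - <<'E'
from plant import sense, grab_frame
import cv2,numpy as np,json
s=sense(); print(s)
for n in ("scene","top"):
    f=grab_frame(n); cv2.imwrite(f"pics/{n}0.png",f["img"][:,:,::-1]); np.save(f"{n}0.npy",f,allow_pickle=True)
    print(n,{k:np.round(v,4).tolist() for k,v in f.items() if k!="img"})
E
```

```text
pics
{'t': 0.0, 'joint_pos': array([ 1.33297400e+00,  8.74706588e-02,  1.75134877e-01,  1.65980020e+00,
       -2.79504677e-06,  1.57080381e+00]), 'qvel': array([ 0.00023238, -0.00088029, -0.00072974,  0.00217234, -0.00025526,
        0.00117196]), 'effort': array([-3.61797374e-04, -5.20394039e+01,  4.64797640e+01,  1.65970920e-02,
        1.09491673e-04,  7.88796910e-06]), 'tcp_pos': array([0.12951972, 0.53429719, 0.23057763]), 'tool_rot': array([-7.80720786e-05,  1.18634816e-01,  9.92937728e-01, -6.65262097e-04]), 'force': array([ 0.28101807, -0.91326147, -0.40208896]), 'torque': array([ 0.00324885, -0.04587089, -0.02069892]), 'grip_force': 0.0, 'gripper_width': 0.08517232342912011}
scene {'fx': 440.6642, 'fy': 440.6642, 'cx': 319.2359, 'cy': 230.089, 'D': [-0.0364, 0.0, 0.0, 0.0, 0.0], 'eye': [1.1154, 0.258, 0.9339], 'rotation': [0.549, 0.2058, 0.2993, 0.7528]}
top {'fx': 472.9609, 'fy': 472.9609, 'cx': 326.8306, 'cy': 248.7354, 'D': [-0.006, 0.0, 0.0, 0.0, 0.0], 'eye': [0.3882, 0.003, 1.1221], 'rotation': [0.7161, 0.0119, -0.0236, -0.6975]}
```

View pics/scene0.png

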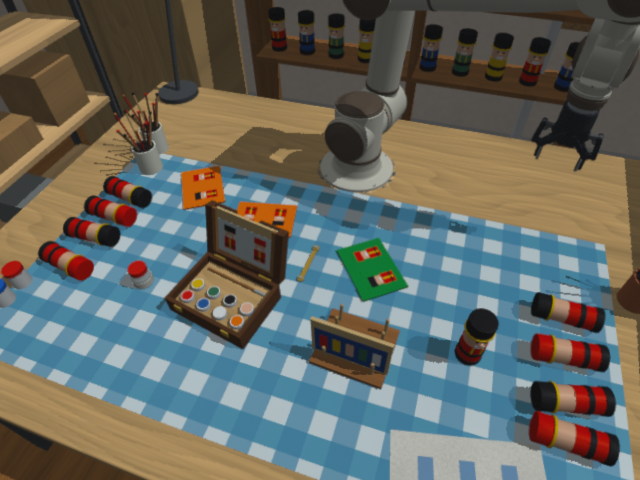

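View pics/top0.png

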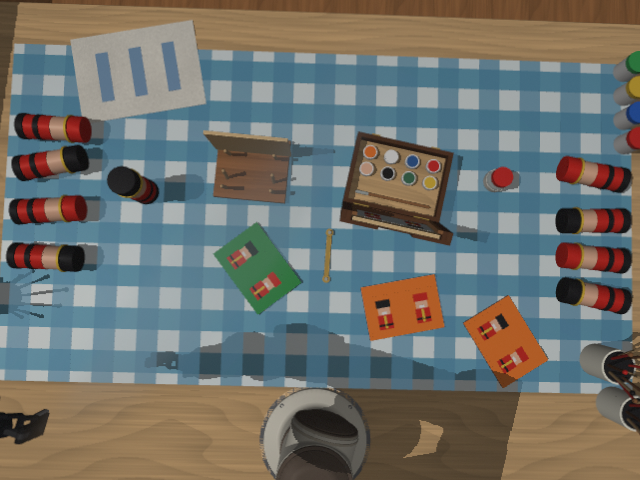

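The two pictures show these candidates for the panel:
- The framed panel in the lid: scene (243,243), top (398,222). This one fits the description.
- Two flat orange look-alikes: scene (203,187) and (265,217).
- A flat green look-alike: scene (371,268).
- The blue dry panel in the rack: scene (350,343).

I'll check the choice in close crops.

Run:
```python
import cv2,numpy as np
a=cv2.imread("pics/scene0.png"); b=cv2.imread("pics/top0.png")
# scene lid+box crop 5x: cols155-305 rows 195-315
cv2.imwrite("pics/c1.png",cv2.resize(a[195:315,150:310],None,fx=5,fy=5,interpolation=cv2.INTER_CUBIC))
t=np.vstack([cv2.resize(b[120:250,335:465],None,fx=4.6,fy=4.6,interpolation=cv2.INTER_CUBIC)])
cv2.imwrite("pics/c2.png",t)
l=cv2.resize(a[295:390,300:410],None,fx=3.6,fy=3.6,interpolation=cv2.INTER_CUBIC)
r=cv2.resize(b[125:210,200:300],None,fx=3.9,fy=3.9,interpolation=cv2.INTER_CUBIC)
h=max(l.shape[0],r.shape[0]); p=lambda i:np.pad(i,((0,h-i.shape[0]),(0,0),(0,0)))
cv2.imwrite("pics/c3.png",np.hstack([p(l),p(r)])); print(l.shape,r.shape)
```

```text
(342, 396, 3) (332, 390, 3)
```

View pics/c1.png

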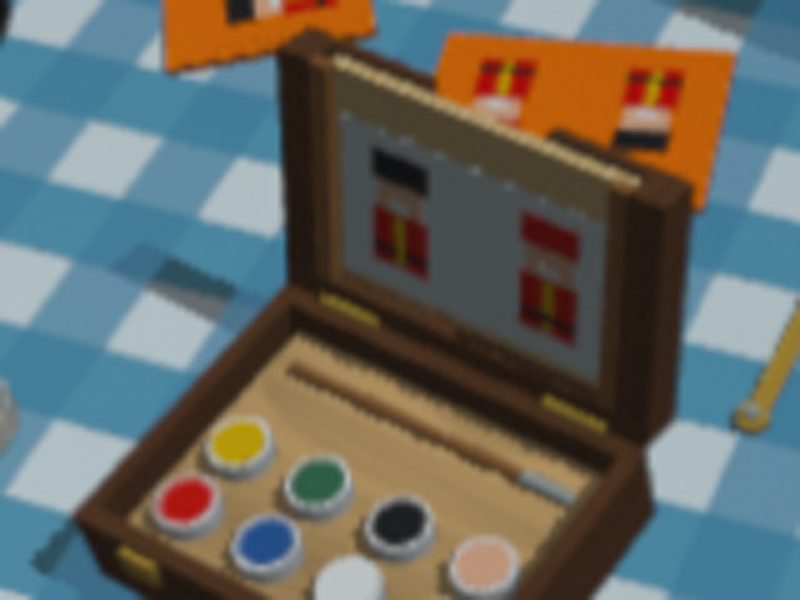

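View pics/c2.png

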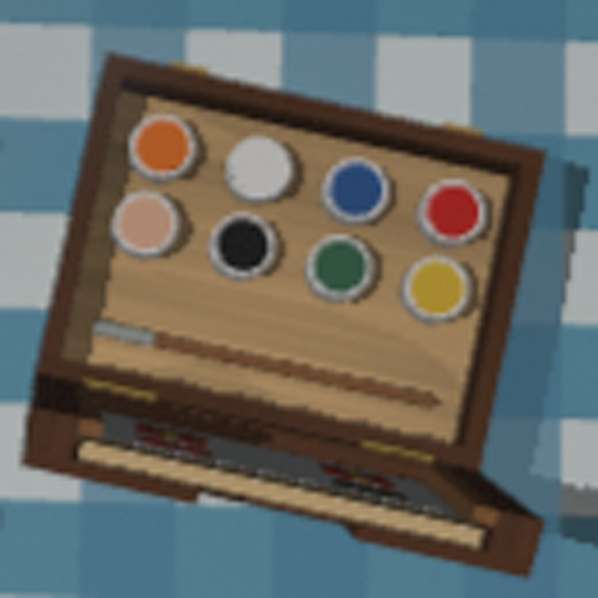

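View pics/c3.png

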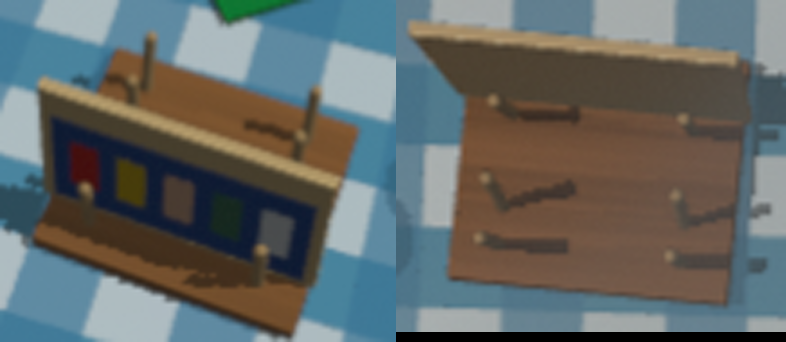

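c1 confirms the choice: a grey-faced panel with two red figures and a bare margin, in the lid, with its top edge from (335,60) to (638,183) in the crop. c2 shows the same top edge from (78,445) to (485,540). c3 shows the empty bay's four peg tips. Next I'll fit the poses.

```bash
cat > h.py <<'E'
import cv2,numpy as np
from scipy.optimize import least_squares
from scipy.spatial.transform import Rotation as R
F={n:np.load(f"{n}0.npy",allow_pickle=True).item() for n in("scene","top")}
for f in F.values(): f.pop("img",None)
q=lambda w:R.from_quat(np.roll(w,-1))
FL=np.diag([1.,-1,-1])
def proj(f,P):
    C=(np.atleast_2d(P)-f["eye"])@q(f["rotation"]).as_matrix()@FL
    K=np.array([[f["fx"],0,f["cx"]],[0,f["fy"],f["cy"]],[0,0,1]])
    return cv2.projectPoints(C,np.zeros(3),np.zeros(3),K,np.array(f["D"]))[0].reshape(-1,2)
def onplane(f,uv,z):
    return least_squares(lambda p:(proj(f,[p[0],p[1],z])-uv).ravel(),[.4,0]).x
def fit(pts,p0,T,loss="soft_l1"):
    def r(p): return np.concatenate([(proj(F[c],T(p,np.array(l)))-uv).ravel() for c,l,uv in pts])
    s=least_squares(r,p0,loss=loss); return s.x,np.round(r(s.x).reshape(-1,2),1)
E
python3 - <<'E'
from h import *
c1=lambda u,v:np.array([150+u/5,195+v/5]); c2=lambda u,v:np.array([335+u/4.6,120+v/4.6])
cl=lambda u,v:np.array([300+u/3.6,295+v/3.6]); cr=lambda u,v:np.array([200+u/3.9,125+v/3.9])
Tz=lambda z,lean:(lambda p,l:R.from_euler("z",p[2]).apply(R.from_euler("y",-lean).apply(l))+[p[0],p[1],z])
w=.1125
lid=[("top",(-.026,w,.145),c2(22,465)),("top",(-.026,-w,.145),c2(528,577)),("top",(0,-w,.145),c2(543,522)),
("scene",(-.026,w,.145),c1(690,185)),("scene",(-.026,-w,.145),c1(285,38)),
("top",(-.010,.089,.141),c2(82,440)),("top",(-.010,-.089,.141),c2(487,530)),
("scene",(-.018,-.089,.141),c1(335,57)),("scene",(-.010,.089,.141),c1(636,188))]
p,r=fit(lid,[.35,-.13,-.2],Tz(.055,.26)); print("lid",p,r.tolist())
box=[("top",(.0825,w,.055),c2(110,55)),("top",(.0825,-w,.055),c2(545,150)),("top",(-.0825,w,.055),c2(38,375)),("scene",(.0825,-w,.055),c1(80,515))]
print("box",*fit(box,[.45,-.13,-.2],Tz(0,0)))
rk=[("top",(-.075,.085,.014),cr(54,276)),("top",(-.075,-.085,.014),cr(331,301)),
("scene",(-.075,-.085,.014),cl(120,50)),("scene",(-.075,.085,.014),cl(357,128)),("scene",(.075,-.085,.014),cl(35,238)),("scene",(.075,.085,.014),cl(293,332))]
for c,x,y,uv in[("top",-.023,.055,cr(89,178)),("top",-.057,.055,cr(84,238)),("top",-.023,-.055,cr(281,196)),("top",-.057,-.055,cr(275,256)),
 ("scene",-.057,-.055,cl(152,37)),("scene",-.023,-.055,cl(132,82)),("scene",-.057,.055,cl(313,92)),("scene",-.023,.055,cl(300,137)),("scene",.057,-.055,cl(86,188)),("scene",.057,.055,cl(261,250))]: rk.append((c,(x,y,.07),uv))
p,r=fit(rk,[.45,.15,0],Tz(0,0)); print("rack",p,r.tolist()); print("bay",Tz(.014,0)(p,np.array([-.04,0,0])))
f=F["top"]
print("jar",onplane(f,(502,177),.065),"nut",onplane(f,(124,181),.148),"stay",onplane(f,(330,232),.007),onplane(f,(327,281),.007))
E
```

```text
lid [ 0.53146299 -0.15798765 -0.19139243] [[-0.2, -0.4], [0.3, -0.2], [0.6, -0.9], [0.8, -1.3], [4.8, -3.5], [0.1, -0.5], [-0.5, -0.7], [0.2, -1.5], [-0.9, -0.9]]
box [ 0.61039958 -0.17340252 -0.18420443] [[-1.1 -0.2]
 [ 0.2 -0.2]
 [-0.3  0.2]
 [-1.9 -1.3]]
rack [ 0.63242395  0.16776232 -0.06013322] [[-1.2, -0.5], [-0.1, -0.6], [-1.3, -1.4], [0.7, -1.0], [-1.3, -0.1], [0.4, 0.4], [-0.1, -1.2], [-0.3, -1.6], [-0.4, -1.5], [-0.2, -1.9], [-0.7, -0.8], [-0.2, -1.4], [0.8, -1.3], [0.2, -1.2], [-0.3, -0.7], [0.2, -0.7]]
bay [0.59249625 0.1701662  0.014     ]
jar [ 0.6151841  -0.40743018] nut [0.56610199 0.40984952] stay [ 0.48420543 -0.02112531] [ 0.36840541 -0.01700664]
```

```bash
cat >> h.py <<'E'
from plant import sense
LH=np.array([.5315,-.158,.055]); LY=-.191; RK=np.array([.6324,.1678,0]); RY=-.060
def lidR(j=0): return R.from_euler("z",LY)*R.from_euler("y",j-.26)
def lidP(l,j=0): return LH+lidR(j).apply(l)
TOOL=R.from_matrix(np.array([[0,1,0],[1,0,0],[0,0,-1.]]))  # tool x=y, y=x, z=-z of the object
def delta(P,Rt,verbose=True):
    s=sense(); R0=q(s["tool_rot"])
    print("lin cm",np.round(R0.inv().apply(np.array(P)-s["tcp_pos"])*100,2).tolist(),"twist",np.round((R0.inv()*Rt).as_rotvec(degrees=True),2).tolist())
E
python3 - <<'E'
from h import *
print(lidP([-.014,0,.24]))
delta([.25,.38,.34],lidR()*TOOL); delta(lidP([-.014,0,.24]),lidR()*TOOL)
E
```

```text
[ 0.45763925 -0.14371851  0.28333447]
lin cm [-15.34, -12.17, -10.92] twist [-11.94, -11.3, 86.79]
lin cm [-47.86, -58.17, -5.2] twist [-11.94, -11.3, 86.79]
```

Call:
carry_out(
  linear=[
    [-5,-4,-5],
    [-10,-9,-9],
    [-15.3,-12.2,-10.9],
    [-20,-20,-11],
    [-26,-28,-11],
    [-33,-37,-10],
    [-40,-47,-8],
    [-47.8,-58.1,-5.2],
  ],
  twist=[
    [-1,-1,8],
    [-2.4,-2.3,17],
    [-3.6,-3.4,25],
    [-4.8,-4.5,34],
    [-6,-5.7,43],
    [-7.2,-6.8,51],
    [-8.4,-8,60],
    [-9.6,-9,69],
  ],
  grip=[1,1,1,1,1,1,1,1],
)

```text
t: 0.9
tcp_pos: [0.3097, 0.2052, 0.319]
tool_rot: [0.081, 0.648, 0.755, 0.068]
force: [1.4, 0.1, -0.0]
gripper_width: 0.085
grip_force: 0.0
```

Run:
```python
from h import *
delta(lidP([-.014,0,.24]),lidR()*TOOL)
```

```text
lin cm [-36.56, 8.24, 6.69] twist [-2.5, -2.65, 19.39]
```

Call:
carry_out(
  linear=[
    [-36,8,5],
    [-36,8,5],
    [-36,8,5],
    [-36,8,5],
    [-36,8,5],
    [-36,8,5],
    [-36,8,5],
    [-36,8,5],
  ],
  twist=[
    [-2.5,-2.6,19],
    [-2.5,-2.6,19],
    [-2.5,-2.6,19],
    [-2.5,-2.6,19],
    [-2.5,-2.6,19],
    [-2.5,-2.6,19],
    [-2.5,-2.6,19],
    [-2.5,-2.6,19],
  ],
  grip=[1,1,1,1,1,1,1,1],
)

```text
t: 1.7
tcp_pos: [0.4528, -0.1395, 0.298]
tool_rot: [0.099, 0.762, 0.635, 0.081]
force: [-0.2, 0.9, 0.8]
gripper_width: 0.0855
grip_force: 0.0
```

Run:
```python
from h import *
delta(lidP([-.014,0,.24]),lidR()*TOOL)
```

```text
lin cm [-0.32, 0.16, 1.55] twist [-0.16, -0.01, 0.53]
```

Call:
carry_out(
  linear=[
    [-0.3,0.15,1.5],
    [-0.3,0.15,1.5],
    [-0.3,0.15,1.5],
  ],
  twist=[
    [-0.15,0,0.5],
    [-0.15,0,0.5],
    [-0.15,0,0.5],
  ],
  grip=[1,1,1],
)

```text
t: 2.0
tcp_pos: [0.4568, -0.1397, 0.2849]
tool_rot: [0.1, 0.764, 0.633, 0.083]
force: [0.2, -0.0, 0.1]
gripper_width: 0.0857
grip_force: 0.0
```

```bash
cat >> h.py <<'E'
from plant import grab_frame
def wrist():
    s=sense(); f=grab_frame("wrist"); H=np.array(f["hand_eye"]); Rt=q(s["tool_rot"])
    f["eye"]=s["tcp_pos"]+Rt.apply(H[:3,3]); o=(Rt*R.from_matrix(H[:3,:3])).as_quat()
    f["rotation"]=np.roll(o,1); return f
E
python3 - <<'E'
from h import *
f=wrist(); np.save("wrist1.npy",f,allow_pickle=True); im=f["img"][:,:,::-1].copy()
pts=[(-.018,-.089,.141),(-.010,-.089,.141),(-.018,.089,.141),(-.010,.089,.141),(-.026,.1125,.145),(-.026,-.1125,.145),(-.026,.035,.145),(-.026,-.035,.145)]
uv=proj(f,np.array([lidP(l) for l in pts])); print(np.round(uv,1).tolist(), f["hand_eye"])
for u in uv: cv2.circle(im,tuple(int(round(x)) for x in u),3,(0,255,0),1)
cv2.imwrite("pics/w1.png",im)
delta(lidP([-.014,0,.24]),lidR()*TOOL)
E
```

```text
[[314.2, 367.6], [325.9, 367.6], [313.9, 92.5], [328.2, 92.6], [298.8, 46.8], [302.7, 399.6], [300.1, 189.1], [301.3, 298.5]] [[ 3.16521829e-04  9.55118740e-01  2.96223046e-01  7.58053321e-02]
 [ 9.99999824e-01 -1.53958933e-04 -5.72111840e-04  1.53408489e-03]
 [-5.00828556e-04  2.96223175e-01 -9.55118621e-01 -1.42677654e-01]
 [ 0.00000000e+00  0.00000000e+00  0.00000000e+00  1.00000000e+00]]
lin cm [-0.41, 0.09, 0.24] twist [0.07, -0.08, 0.24]
```

View pics/w1.png

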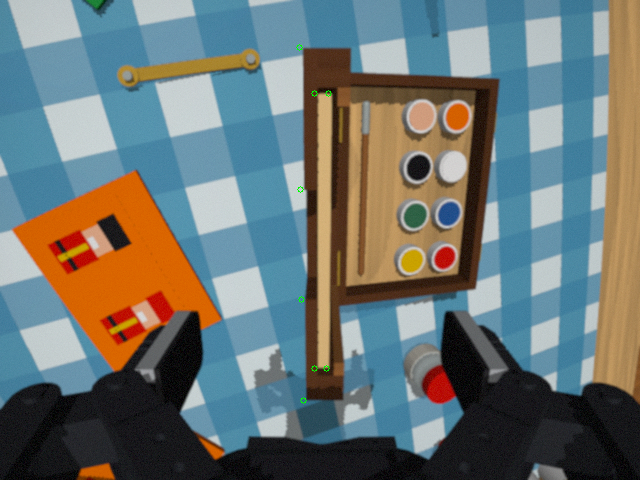

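The wrist view shows the panel's top edge at columns 317-330, rows 93-368. That is about 3 px (2 mm) toward lid +x from my prediction, so I'll correct for it and descend.

```bash
sed -i 's/LH=np.array(\[.5315,-.158,.055\])/LH=np.array([.5335,-.1584,.055])/' h.py
python3 - <<'E'
from h import *
delta(lidP([-.014,0,.117]),lidR()*TOOL)
E
```

```text
lin cm [-0.43, 0.27, 12.6] twist [0.07, -0.08, 0.24]
```

Call:
carry_out(
  linear=[
    [-0.4,0.27,2],
    [-0.4,0.27,5],
    [-0.4,0.27,8],
    [-0.4,0.27,10],
    [-0.4,0.27,11.5],
    [-0.4,0.27,12.5],
    [-0.4,0.27,12.5],
    [-0.4,0.27,12.5],
  ],
  twist=[
    [0,0,0.2],
    [0,0,0.2],
    [0,0,0.2],
    [0,0,0.2],
    [0,0,0.2],
    [0,0,0.2],
    [0,0,0.2],
    [0,0,0.2],
  ],
  grip=[0.5,0.5,0.5,0.5,0.5,0.5,0.5,0.5],
)

```text
t: 2.85
tcp_pos: [0.4909, -0.1502, 0.166]
tool_rot: [0.1, 0.765, 0.631, 0.084]
force: [-0.1, -1.0, 0.6]
gripper_width: 0.0637
grip_force: 0.0
```

Call:
carry_out(
  linear=[
    [0,0,0],
    [0,0,0],
    [0,0,0],
    [0,0,0],
    [0,0,0],
    [0,0,0],
  ],
  twist=[
    [0,0,0],
    [0,0,0],
    [0,0,0],
    [0,0,0],
    [0,0,0],
    [0,0,0],
  ],
  grip=[0.2,0,-0.3,-0.6,-0.9,-1],
  squeeze=25,
)

```text
t: 3.45
tcp_pos: [0.4906, -0.1504, 0.1651]
tool_rot: [0.1, 0.765, 0.631, 0.083]
force: [-1.1, -0.1, 0.9]
gripper_width: 0.0071
grip_force: 25.1
```

Run:
```python
from h import *
delta(lidP([-.014,0,.117]),lidR()*TOOL); s=sense(); print(lidR().inv().apply(s["tcp_pos"]-LH),s["gripper_width"],s["grip_force"],s["force"])
```

```text
lin cm [0.02, -0.02, 0.07] twist [0.07, -0.06, 0.0]
[-0.01382    -0.00024507  0.11765093] 0.0071143429600257066 25.05870759487152 [-1.11723622 -0.05299287  0.91126555]
```

Call:
carry_out(
  linear=[
    [0,0,-0.5],
    [0,0,-1.5],
    [0,0,-3],
    [0,0,-4.5],
    [0,0,-6],
    [0,0,-8],
    [0,0,-10],
    [0,0,-12],
  ],
  twist=[
    [0,0,0],
    [0,0,0],
    [0,0,0],
    [0,0,0],
    [0,0,0],
    [0,0,0],
    [0,0,0],
    [0,0,0],
  ],
  grip=[-1,-1,-1,-1,-1,-1,-1,-1],
  squeeze=40,
)

```text
t: 4.25
tcp_pos: [0.4598, -0.1445, 0.283]
tool_rot: [0.101, 0.765, 0.631, 0.084]
force: [0.3, 0.4, -1.0]
gripper_width: 0.0069
grip_force: 42.9
```

Call:
carry_out(
  linear=[
    [0,0,-2],
    [0,0,-4],
    [0,0,-5],
    [0,0,-5],
    [0,0,-5],
  ],
  twist=[
    [0,0,0],
    [0,0,0],
    [0,0,0],
    [0,0,0],
    [0,0,0],
  ],
  grip=[-1,-1,-1,-1,-1],
)

```text
t: 4.75
tcp_pos: [0.4476, -0.1422, 0.3288]
tool_rot: [0.1, 0.765, 0.631, 0.083]
force: [-0.3, 0.1, -1.7]
gripper_width: 0.007
grip_force: 43.0
```

Run:
```python
from h import *
f=wrist(); im=f["img"][:,:,::-1].copy()
g=grab_frame("scene")["img"][100:380,120:500,::-1]
g=cv2.resize(g,(460,339)); im=cv2.resize(im,(340,255))
im=np.pad(im,((0,84),(0,0),(0,0)))
cv2.imwrite("pics/w2.png",np.hstack([g,im]))
s=sense(); print(lidR().inv().apply(s["tcp_pos"]-LH),s["gripper_width"],s["grip_force"],s["force"],s["t"],s["joint_pos"])
RT=R.from_euler("z",RY)*TOOL
B=RK+R.from_euler("z",RY).apply([-.04,0,0])
print(B); delta(B+[0,0,.33],RT)
```

```text
[-0.01441072 -0.00037424  0.28643689] 0.007024352420568311 42.975536584854126 [-0.11729387  0.18997207 -1.16030441] 4.85 [-0.33007049 -0.30628387 -0.0170661   1.602979    0.03704042  1.43631896]
[0.59247198 0.17019856 0.        ]
lin cm [33.42, 8.08, 2.0] twist [14.86, 0.89, -7.45]
```

View pics/w2.png

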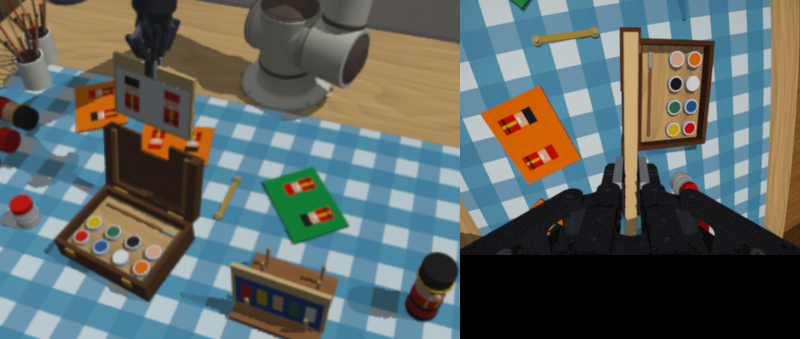

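The panel is clear of the lid (scene inset at (155,95)), and the lid is still back. Next I'll carry it over the bay.

Call:
carry_out(
  linear=[
    [2,0.5,0],
    [5,1,0],
    [9,2,0],
    [13,3,0.5],
    [17,4,1],
    [21,5,1],
    [25,6,1.5],
    [29,7,1.8],
  ],
  twist=[
    [1,0,-0.5],
    [2.5,0,-1],
    [4,0.2,-2],
    [6,0.4,-3],
    [8,0.5,-4],
    [10,0.6,-5],
    [12,0.8,-6],
    [14,0.9,-7],
  ],
  grip=[-1,-1,-1,-1,-1,-1,-1,-1],
)

```text
t: 5.65
tcp_pos: [0.574, 0.1306, 0.329]
tool_rot: [0.005, 0.73, 0.683, 0.005]
force: [0.2, 0.3, -0.3]
gripper_width: 0.0072
grip_force: 42.9
```

Call:
carry_out(
  linear=[
    [2,0.5,0],
    [3.5,0.8,0],
    [4,1,0.2],
    [4,1,0.2],
    [4,1,0.2],
    [4,1,0.2],
  ],
  twist=[
    [0.8,0,-0.4],
    [0.8,0,-0.4],
    [0.8,0,-0.4],
    [0.8,0,-0.4],
    [0.8,0,-0.4],
    [0.8,0,-0.4],
  ],
  grip=[-1,-1,-1,-1,-1,-1],
)

```text
t: 6.25
tcp_pos: [0.5858, 0.167, 0.3292]
tool_rot: [0.001, 0.729, 0.685, 0.001]
force: [0.0, 0.6, -2.0]
gripper_width: 0.0073
grip_force: 42.9
```

Run:
```python
from h import *
RT=R.from_euler("z",RY)*TOOL
B=RK+R.from_euler("z",RY).apply([-.04,0,0])
delta(B+[0,0,.21],RT)
f=wrist(); im=f["img"][:,:,::-1].copy(); np.save("wrist3.npy",f,allow_pickle=True)
pts=[(x,y,.07) for x in(-.057,-.023,.023,.057) for y in(-.055,.055)]+[(-.075,.085,.014),(-.075,-.085,.014),(.075,.085,.014),(.075,-.085,.014)]
uv=proj(f,RK+R.from_euler("z",RY).apply(pts)); print(np.round(uv).tolist())
for u in uv: cv2.circle(im,tuple(int(round(x)) for x in u),3,(0,255,0),1)
cv2.imwrite("pics/w3.png",im)
```

```text
lin cm [0.36, 0.6, 11.93] twist [0.21, 0.0, -0.11]
[[308.0, 240.0], [307.0, 128.0], [342.0, 240.0], [343.0, 128.0], [387.0, 239.0], [392.0, 128.0], [420.0, 239.0], [428.0, 129.0], [291.0, 97.0], [294.0, 250.0], [433.0, 97.0], [423.0, 249.0]]
```

View pics/w3.png

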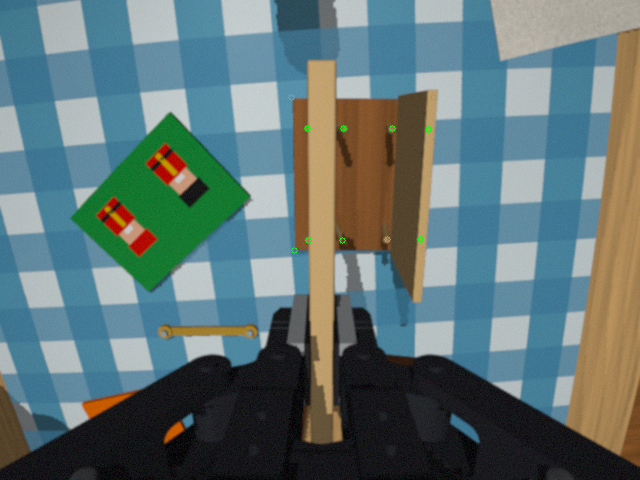

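Call:
carry_out(
  linear=[
    [0.26,0.8,2],
    [0.26,0.8,5],
    [0.26,0.8,8],
    [0.26,0.8,11],
    [0.26,0.8,12],
    [0.26,0.8,12],
    [0.26,0.8,12],
  ],
  twist=[
    [0.2,0,-0.1],
    [0.2,0,-0.1],
    [0.2,0,-0.1],
    [0.2,0,-0.1],
    [0.2,0,-0.1],
    [0.2,0,-0.1],
    [0.2,0,-0.1],
  ],
  grip=[-1,-1,-1,-1,-1,-1,-1],
)

```text
t: 7.0
tcp_pos: [0.595, 0.17, 0.2102]
tool_rot: [0.0, 0.728, 0.686, 0.0]
force: [0.4, -0.1, -0.9]
gripper_width: 0.0068
grip_force: 42.9
```

```bash
sed -i 's/RK=np.array(\[.6324,.1678,0\])/RK=np.array([.6344,.1668,0])/' h.py
python3 - <<'E'
from h import *
RT=R.from_euler("z",RY)*TOOL
B=RK+R.from_euler("z",RY).apply([-.04,0,0])
delta(B+[0,0,.121],RT)
g=grab_frame("scene")["img"][220:400,270:450,::-1]
g=cv2.resize(g,(590,590),interpolation=cv2.INTER_CUBIC)
cv2.imwrite("pics/s4.png",g)
E
```

```text
lin cm [-0.08, -0.05, 8.92] twist [0.05, -0.02, 0.03]
```

View pics/s4.png

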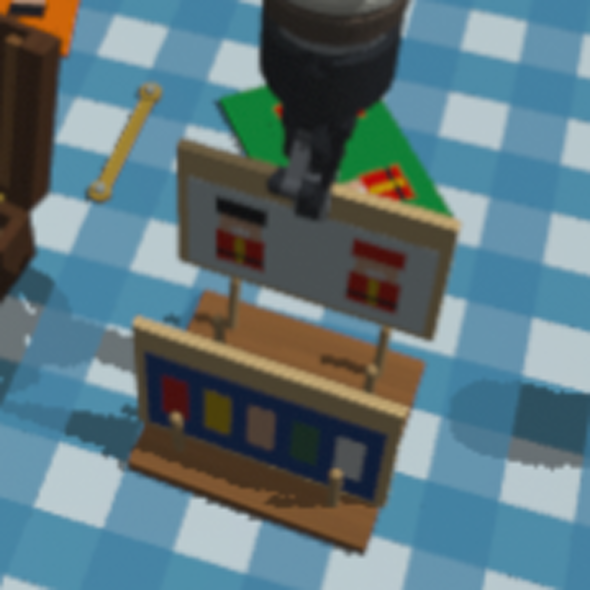

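The panel hangs square over the bay: its bottom edge spans crop (180,265)-(435,338), behind the dry panel and above the pegs. Lowering slowly now.

Call:
carry_out(
  linear=[
    [-0.1,-0.05,2],
    [-0.1,-0.05,4],
    [-0.1,-0.05,5.5],
    [-0.1,-0.05,6.5],
    [-0.1,-0.05,7.5],
    [-0.1,-0.05,8.2],
    [-0.1,-0.05,8.6],
    [-0.1,-0.05,8.8],
  ],
  twist=[
    [0,0,0],
    [0,0,0],
    [0,0,0],
    [0,0,0],
    [0,0,0],
    [0,0,0],
    [0,0,0],
    [0,0,0],
  ],
  grip=[-1,-1,-1,-1,-1,-1,-1,-1],
)

```text
t: 7.85
tcp_pos: [0.5941, 0.1692, 0.1204]
tool_rot: [-0.0, 0.728, 0.686, -0.0]
force: [0.4, -0.5, -1.0]
gripper_width: 0.0069
grip_force: 42.9
```

Call:
carry_out(
  linear=[
    [0,0,0.1],
    [0,0,0.2],
    [0,0,0.3],
  ],
  twist=[
    [0,0,0],
    [0,0,0],
    [0,0,0],
  ],
  grip=[-1,-1,-1],
)

```text
t: 8.15
tcp_pos: [0.5942, 0.1692, 0.1177]
tool_rot: [-0.0, 0.728, 0.686, -0.0]
force: [0.6, 0.1, -1.0]
gripper_width: 0.007
grip_force: 42.9
```

Call:
carry_out(
  linear=[
    [0,0,0.1],
    [0,0,0.2],
    [0,0,0.2],
  ],
  twist=[
    [0,0,0],
    [0,0,0],
    [0,0,0],
  ],
  grip=[-1,-1,-1],
)

```text
t: 8.45
tcp_pos: [0.5945, 0.1691, 0.1173]
tool_rot: [0.0, 0.728, 0.686, 0.001]
force: [-2.4, -2.0, 8.4]
gripper_width: 0.0072
grip_force: 44.5
```

The panel touches the floor at the predicted height with 8 N. Releasing.

Call:
carry_out(
  linear=[
    [0,0,-0.1],
    [0,0,-0.1],
    [0,0,-0.1],
    [0,0,-0.1],
    [0,0,-0.1],
    [0,0,-0.1],
  ],
  twist=[
    [0,0,0],
    [0,0,0],
    [0,0,0],
    [0,0,0],
    [0,0,0],
    [0,0,0],
  ],
  grip=[-0.75,-0.5,-0.2,0,0.2,0.3],
  squeeze=20,
)

```text
t: 9.05
tcp_pos: [0.594, 0.1692, 0.1163]
tool_rot: [-0.0, 0.728, 0.686, -0.0]
force: [0.0, 0.9, -0.4]
gripper_width: 0.0556
grip_force: 0.0
```

Call:
carry_out(
  linear=[
    [0,0,0],
    [0,0,0],
    [0,0,0],
    [0,0,-3],
    [0,0,-7],
    [0,0,-11],
    [0,0,-15],
    [0,0,-17],
  ],
  twist=[
    [0,0,0],
    [0,0,0],
    [0,0,0],
    [0,0,0],
    [0,0,0],
    [0,0,0],
    [0,0,0],
    [0,0,0],
  ],
  grip=[0.3,0.3,0.3,0.3,0.3,0.3,0.3,0.3],
)

```text
t: 9.85
tcp_pos: [0.5944, 0.1693, 0.2904]
tool_rot: [0.001, 0.728, 0.686, 0.002]
force: [0.5, 0.4, -1.0]
gripper_width: 0.0553
grip_force: 0.0
```

Run:
```python
from h import *
g=grab_frame("scene")["img"][200:390,130:450,::-1]
np.save("s5.npy",g)
w=wrist()["img"][:,:,::-1]
a=cv2.resize(g,(700,416),interpolation=cv2.INTER_CUBIC); b=cv2.resize(w[0:480],(230,172))
c=np.zeros((590,800,3),np.uint8); c[:416,:700]=a; c[417:589,:230]=b; cv2.imwrite("pics/s5.png",c)
print(sense()["t"],sense()["gripper_width"])
l=[-.022,.058,.22]; print(lidP(l)); delta(lidP(l),lidR()*TOOL)
```

```text
9.95 0.055236403735897784
[ 0.4681076  -0.08668165  0.26195002]
lin cm [-26.32, -11.16, 2.72] twist [-14.64, -1.09, 7.5]
```

View pics/s5.png

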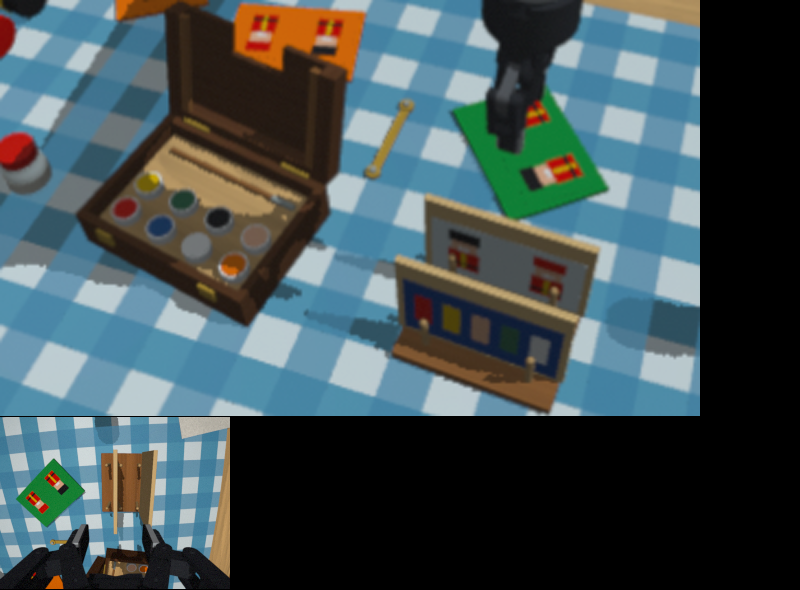

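The panel stands upright in the empty bay between its pegs (top edge (425,198)-(597,248)). The dry panel is unmoved, and the lid is empty and still back. Next is the lid, at y = +58 mm.

Call:
carry_out(
  linear=[
    [-4,-1.5,0],
    [-8,-3,0],
    [-12.5,-5,0],
    [-17,-7,0.5],
    [-21.5,-9,1],
    [-26.3,-11.2,2.5],
    [-26.3,-11.2,2.5],
    [-26.3,-11.2,2.5],
  ],
  twist=[
    [-2.4,-0.2,1],
    [-5,-0.4,2.5],
    [-7.5,-0.5,4],
    [-10,-0.7,5],
    [-12.5,-0.9,6],
    [-14.6,-1.1,7.5],
    [-14.6,-1.1,7.5],
    [-14.6,-1.1,7.5],
  ],
  grip=[0.3,0.3,0.3,0.3,0.3,0.3,0.3,0.3],
)

```text
t: 10.75
tcp_pos: [0.4657, -0.0877, 0.2607]
tool_rot: [0.099, 0.766, 0.63, 0.079]
force: [-0.1, 0.5, -0.2]
gripper_width: 0.0556
grip_force: 0.0
```

Run:
```python
from h import *
f=wrist(); im=f["img"]; np.save("wrist5.npy",f,allow_pickle=True)
pts=[(x,y,.145) for y in(.05,.075) for x in(-.026,-.018)]
uv=proj(f,np.array([lidP(l) for l in pts])); print(np.round(uv,1).tolist())
for k in(0,2):
    r=int(round((uv[k,1]))); c=int(uv[k,0]); print(r,c-14,im[r,c-14:c+34].astype(int).sum(1).tolist())
delta(lidP([-.022,.058,.114]),lidR()*TOOL)
```

```text
[[316.2, 262.9], [330.6, 262.9], [316.0, 219.5], [330.8, 219.5]]
263 302 [598, 595, 572, 549, 522, 506, 492, 482, 460, 456, 461, 452, 454, 432, 372, 274, 193, 162, 169, 171, 153, 166, 159, 166, 170, 170, 181, 179, 169, 159, 172, 149, 156, 156, 143, 151, 117, 85, 94, 99, 111, 122, 97, 98, 106, 144, 145, 153]
220 302 [655, 646, 652, 642, 644, 649, 644, 651, 645, 640, 646, 642, 634, 591, 469, 298, 184, 178, 161, 173, 176, 178, 173, 168, 178, 175, 179, 172, 152, 132, 122, 74, 107, 84, 87, 98, 82, 86, 56, 94, 108, 81, 99, 99, 64, 102, 124, 144]
lin cm [0.08, 0.21, 10.56] twist [-0.33, 0.15, -0.03]
```

Call:
carry_out(
  linear=[
    [0.1,0.2,2],
    [0.1,0.2,4],
    [0.1,0.2,6],
    [0.1,0.2,8],
    [0.1,0.2,9.5],
    [0.1,0.2,10.5],
    [0.1,0.2,10.5],
    [0.1,0.2,10.5],
  ],
  twist=[
    [-0.3,0.15,0],
    [-0.3,0.15,0],
    [-0.3,0.15,0],
    [-0.3,0.15,0],
    [-0.3,0.15,0],
    [-0.3,0.15,0],
    [-0.3,0.15,0],
    [-0.3,0.15,0],
  ],
  grip=[0.3,0.3,0.3,0.3,0.3,0.3,0.3,0.3],
)

```text
t: 11.6
tcp_pos: [0.4951, -0.0912, 0.161]
tool_rot: [0.1, 0.764, 0.632, 0.082]
force: [0.1, -0.4, 0.2]
gripper_width: 0.0555
grip_force: 0.0
```

Call:
carry_out(
  linear=[
    [0,0,0],
    [0,0,0],
    [0,0,0],
    [0,0,0],
    [0,0,0],
    [0,0,0],
  ],
  twist=[
    [0,0,0],
    [0,0,0],
    [0,0,0],
    [0,0,0],
    [0,0,0],
    [0,0,0],
  ],
  grip=[0,-0.3,-0.6,-0.9,-1,-1],
  squeeze=30,
)

```text
t: 12.2
tcp_pos: [0.4941, -0.0913, 0.1606]
tool_rot: [0.1, 0.765, 0.631, 0.082]
force: [-4.5, 1.4, 4.0]
gripper_width: 0.0075
grip_force: 30.5
```

Run:
```python
from h import *
s=sense(); l=lidR().inv().apply(s["tcp_pos"]-LH); print(l,s["gripper_width"],s["grip_force"],s["force"])
for j in np.linspace(0,.515,9)[1:]: delta(lidP(l,j),R.from_rotvec(lidR().apply([0,j,0]))*q(s["tool_rot"]))
```

```text
[-0.02251362  0.05835834  0.11528225] 0.007453346096749621 30.473582446575165 [-4.49032497  1.448301    3.98486634]
lin cm [-0.0, 0.75, -0.12] twist [3.69, 0.0, -0.0]
lin cm [-0.0, 1.5, -0.2] twist [7.38, 0.0, -0.0]
lin cm [-0.0, 2.25, -0.22] twist [11.07, 0.01, -0.0]
lin cm [-0.0, 3.01, -0.2] twist [14.75, 0.01, -0.0]
lin cm [-0.0, 3.76, -0.13] twist [18.44, 0.01, -0.0]
lin cm [-0.0, 4.51, -0.0] twist [22.13, 0.01, -0.0]
lin cm [-0.0, 5.25, 0.16] twist [25.82, 0.01, -0.0]
lin cm [-0.0, 5.97, 0.38] twist [29.51, 0.02, -0.0]
```

Call:
carry_out(
  linear=[
    [0,0.4,-0.06],
    [0,0.75,-0.12],
    [0,1.13,-0.16],
    [0,1.5,-0.2],
    [0,1.88,-0.21],
    [0,2.25,-0.22],
    [0,2.63,-0.21],
    [0,3.0,-0.2],
  ],
  twist=[
    [1.85,0,0],
    [3.7,0,0],
    [5.5,0,0],
    [7.4,0,0],
    [9.2,0,0],
    [11.1,0,0],
    [12.9,0,0],
    [14.75,0,0],
  ],
  grip=[-1,-1,-1,-1,-1,-1,-1,-1],
)

```text
t: 13.0
tcp_pos: [0.5222, -0.0968, 0.1699]
tool_rot: [-0.0, 0.771, 0.637, -0.0]
force: [-2.7, 0.2, 0.3]
gripper_width: 0.0072
grip_force: 32.2
```

Run:
```python
from h import *
s=sense(); l0=np.array([-.0225,.0583,.1153]); print(s["gripper_width"],s["grip_force"],s["force"],s["qvel"].round(2))
zt=-q(s["tool_rot"]).apply([0,0,1]); d=R.from_euler("z",-LY).apply(zt); print("j from tool",np.arctan2(d[0],d[2])+.26)
v=R.from_euler("z",-LY).apply(s["tcp_pos"]-LH); print("j from pos",np.arctan2(v[0],v[2])-np.arctan2(l0[0],l0[2])+.26, np.hypot(v[0],v[2])-np.hypot(l0[0],l0[2]))
for j in(.38,.45,.515): delta(lidP(l0,j),lidR(j)*TOOL)
```

```text
0.007203639368600796 32.23524034023285 [-2.7335765   0.16820631  0.33961098] [-0.    0.42  0.44  0.34  0.   -0.  ]
j from tool 0.26061924542234455
j from pos 0.2571339546743185 -0.00038473946425576777
lin cm [-0.01, 1.42, -0.23] twist [6.84, 0.01, 0.03]
lin cm [-0.01, 2.24, -0.26] twist [10.85, 0.01, 0.03]
lin cm [-0.01, 3.01, -0.24] twist [14.57, 0.02, 0.03]
```

Call:
carry_out(
  linear=[
    [0,0.4,-0.06],
    [0,0.75,-0.12],
    [0,1.13,-0.16],
    [0,1.5,-0.2],
    [0,1.88,-0.21],
    [0,2.25,-0.22],
    [0,2.63,-0.21],
    [0,3.0,-0.2],
  ],
  twist=[
    [1.85,0,0],
    [3.7,0,0],
    [5.5,0,0],
    [7.4,0,0],
    [9.2,0,0],
    [11.1,0,0],
    [12.9,0,0],
    [14.75,0,0],
  ],
  grip=[-1,-1,-1,-1,-1,-1,-1,-1],
)

```text
t: 13.8
tcp_pos: [0.5517, -0.1025, 0.1715]
tool_rot: [-0.099, 0.765, 0.631, -0.082]
force: [-1.6, 0.7, -3.2]
gripper_width: 0.0074
grip_force: 31.7
```

Call:
carry_out(
  linear=[
    [0,0,0],
    [0,0,0],
    [0,0,0],
    [0,0,0],
    [0,0,0],
    [0,0,0],
    [0,0,0],
    [0,0,0],
  ],
  twist=[
    [0,0,0],
    [0,0,0],
    [0,0,0],
    [0,0,0],
    [0,0,0],
    [0,0,0],
    [0,0,0],
    [0,0,0],
  ],
  grip=[-1,-1,-1,-1,-1,-1,-1,-1],
)

```text
t: 14.6
tcp_pos: [0.5519, -0.1025, 0.1715]
tool_rot: [-0.099, 0.765, 0.631, -0.082]
force: [-5.0, -0.9, -14.6]
gripper_width: 0.0075
grip_force: 30.1
```

Run:
```python
from h import *
s=sense(); l0=np.array([-.0225,.0583,.1153]); print(s["t"],s["gripper_width"],s["grip_force"],s["force"],s["qvel"].round(3))
zt=-q(s["tool_rot"]).apply([0,0,1]); d=R.from_euler("z",-LY).apply(zt); print("j from tool",np.arctan2(d[0],d[2])+.26)
v=R.from_euler("z",-LY).apply(s["tcp_pos"]-LH); print("j from pos",np.arctan2(v[0],v[2])-np.arctan2(l0[0],l0[2])+.26)
# lid check in scene view: predicted lid corners against the picture, panel stability vs. earlier frame
g=grab_frame("scene")["img"][:,:,::-1]; o=np.load("s5.npy")
print("rack region diff",np.abs(g[285:390,305:415].astype(int)-o[85:190,175:285]).mean())
```

```text
14.6 0.007477135989404646 30.122540295124054 [ -5.04254655  -0.89259257 -14.56752229] [-0.002  0.    -0.001  0.    -0.    -0.   ]
j from tool 0.5165774259419249
j from pos 0.5162188520125817
rack region diff 2.472871572871573
```

Call:
carry_out(
  linear=[
    [0,0,0.05],
    [0,0,0.05],
    [0,0,0.05],
    [0,0,0.05],
    [0,0,0.05],
  ],
  twist=[
    [0,0,0],
    [0,0,0],
    [0,0,0],
    [0,0,0],
    [0,0,0],
  ],
  grip=[-1,-1,-1,-1,-1],
)

```text
t: 15.15
tcp_pos: [0.5519, -0.1025, 0.1715]
tool_rot: [-0.098, 0.765, 0.631, -0.081]
force: [-5.9, -1.4, -11.2]
gripper_width: 0.0075
grip_force: 30.5
```

Run:
```python
from plant import sense,ticket
s=sense(); print(s["force"],s["grip_force"],s["gripper_width"],abs(s["qvel"]).max())
print(ticket.finish_job())
```

```text
[ -5.91518324  -1.39869024 -11.20278172] 30.526760816574097 0.007482878841522676 0.002047729794877553
the job is handed in; nothing more can be done
None
```

I handed the job in at about 15 s: the panel stands in the empty bay, and the gripper is holding the lid still at about 0.516 rad (worked out from the arm's pose), right by its 0.515 balance point; no verdict came back.

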